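# Move the tube carrier to the other folding hook and fold the emptied hook away

## Robot

A 6-joint arm with a two-finger parallel gripper is mounted at the origin on the work surface. World frame = base frame: x ahead of the robot, y to its left, z up, the work surface at z = 0. Lengths are in m, angles in degrees, forces in N, time in s.
With the tool pointing down it reaches from about 0.25 to 0.725 m from the base axis. Payload 9.7 kg.
Tool frame: the origin (TCP) lies midway between the tips of the shut fingers; the grasp point (between the pads) lies bot.hold_point_z behind it (bot.hold_point_z is the distance from the TCP to the grasp point, in m); z points along the fingers, y is the line along which they close (so a half turn about z gives the same grasp; the last joint's range is limited). The gripper opens to 85 mm and grips with 20 to 120 N. Pads are 22 mm wide; open, the fingers measure 114 mm over their backs; the gripper's body (76 mm by 85 mm) begins 54 mm behind the grasp point. The pads swing forward as they close: fully open they stand 13 mm farther back than shut.
Start: joints at [-71.849, 4.979, 10.078, 95.1, 0, 90], TCP at [0.171, -0.523, 0.231] pointing down, gripper open.
Joint ranges: [-179.16, 179.16], [-48.56, 103.87], [-65.8, 70.77], [-126.05, 130.52], [-82.76, 87.17], [-180, 180]. Speed limits (degrees/s): [127.2, 127.2, 147.25, 180, 180, 180].

## Interface

Orientations are given as [roll, pitch, yaw] about the fixed x, y, z axes, in that order (R = Rz(yaw) Ry(pitch) Rx(roll)).
In Python, from workcell import bot, camera, camera_model, ticket gives the robot as it stands.
- The arm moves only by the tool send_rows, never from a script. Its argument "targets" is text: rows parted by semicolons, each of 5 numbers parted by spaces: the shift along the tool's x, y, z in mm, then the turn about the tool's z in degrees, then the closure in counts, from 0 (fully open) to 255 (shut). A call has 1 to 20 rows; each row is the pose to reach, as a shift and turn from the pose commanded when the call began, along the tool's axes at that moment; what a row does not reach only later rows make up. A row lasts 1/8 s, in which the tool goes at most 62.5 mm and 10.7 degrees, less where a joint would pass 70% of its speed; a pose out of reach is approached as far as the arm can. A call with a gripper value outside its range is refused whole. The fingers move at their own pace and stop on an object; "newtons" is the grip in N (left out, the last holds). Time passes only in rows, so rows that repeat a pose let the fingers close. It gives the time, the measured TCP pose, the force, the opening and the grip force at its end, in the units of the state.
- bot.get_obs(): the state, without advancing time (a new reading comes with each control period).
- camera(name): name is "scene" or "top" or "wrist"; returns the picture (420x560x3 uint8, blue, green, red); there is no depth.
- camera_model(name): a dict with "K" (3x3 intrinsics, pixels), "dist_coeffs" ([k1, k2, p1, p2, k3] as OpenCV has them; the pictures are not rectified), "pose" (4x4, takes a point from camera to world coordinates); the wrist camera has in their place "T_tool_cam" (4x4, takes a point from camera to tool coordinates, whose origin is the TCP and whose axes are the flange's). Camera axes: x right, y down, z forward; pixel columns grow to the right and rows downward; lengths in m; the calibration is good to about 2 mm. A picture is of the moment at which its call begins: read the wrist's pose just before it. camera_model takes no time and is no camera call.
- ticket.job_done(): hands the job in; it is judged then, once.
The state is a dict: "time": time; "q": joint angles; "qd": joint speeds; "joint_efforts": joint torques, N m; "ee_pos": TCP position; "tcp_rot": TCP orientation; "wrist_force": force on the tool from outside, world axes, zero at the start; "torque": the same for the moment, N m; "opening": finger opening in m; "grasp_force": force on a finger pad.
Only numpy, scipy, OpenCV 4.12 (cv2) and the standard library are available. Lean on these libraries where they do the work, as an engineer would, in place of code of your own. Each camera call takes 0.05 s, during which the arm holds its last target. There are 200 camera calls.

## Task

The blood-tube carrier hangs on one of the two folding hooks of the accessory board, and it belongs on the other one. Fold the empty hook out and press it down until it bears firmly on its rubber stop, move the carrier across and hang it in that hook's seat without spilling the tubes, then fold the emptied hook up and press it firmly home against its rubber buffer. The rubbers are set differently on every hook and the hinges are light, so feel for them and press gently, and leave everything else on the bench where it is.

Things in the scene. Friction and masses are not known exactly. Their poses are not given: they have to be found in the camera images.
- hookA (a joint): hinge of the hook on which the carrier hangs at the start, rad: 0 = bail upright, parallel to the board (folded); pi/2 = bail level, sticking straight out of the board (open). The hinge axis is level, runs along the board, and is stiff: it stays where it is left and takes about 2.5 N at the crossbar to turn.
- hookB (a joint): hinge of the other hook, empty and nearly folded at the start; the same measure and stiffness as hookA.
- bailA: swinging part of the carrier's starting hook: U-shaped bail of bare 9 mm steel rod, two parallel sides 90 mm long, 72 mm apart, joined at the far end by a crossbar. Origin: on the hinge axis, midway between the sides, 16 mm in front of the board's face. Own y: the hinge axis, level, along the board. Own z: from hinge to far end. Own x: to the board when folded, straight up when open.
- bailB: swinging part of the empty hook, the same as bailA.
- tipA (a point): middle of the crossbar (9 mm round, 72 mm long, parallel to the hinge axis) of the starting hook: 90 mm from the hinge along own z of the bail and, as the ends are bent up, 14 mm along own x. Folded, it stands about 45 mm above the top edge of the board with nothing behind it.
- tipB (a point): middle of the crossbar of the empty hook, as tipA.
- seatA (a point): seat of the starting hook: where the centre of the carrier's handle bar lies when hung there, in a 4 mm dip of the bail's sides (40 mm from the hinge along own z, 7 mm along own x of the bail).
- seatB (a point): seat of the empty hook, as seatA; moves with the bail.
- stopA: lower stop bracket of the starting hook, fixed below its hinge, with a black rubber stud under each side of the bail, 24 mm from the hinge axis. Origin: on the board's face at hinge height; x into the board, z up.
- stopB: lower stop bracket of the empty hook, as stopA. Its studs are screwed to an unknown height and meet the opening bail somewhere from 1.36 to 1.58 rad; then they yield a little (crossbar about 1 mm per 1.4 N). They must take 4 N or more; over 30 N tears them out. 6 to 8 N down on the crossbar, hinge friction included, is right; 4 is too little, 10 too much.
- bufferA: upper buffer of the starting hook, fixed above its hinge, a black rubber stud behind each side of the bail, 24 mm from the hinge axis. Origin: on the board's face at hinge height. Studs at unknown height: they meet the closing bail somewhere from 0.19 to 0.02 rad and yield like the stop's. 6 to 8 N on the crossbar towards the board is right; 4 is too little, 10 too much.
- bufferB: upper buffer of the empty hook, as bufferA.
- board: grey accessory board 440 mm long, 16 mm thick, from 120 to 253 mm above the bench, on two steel posts behind it. Origin: on the bench under the middle of its front face; own -x points out of the front face (the side with the hooks), own y along the board. The hooks are about 190 mm apart, their hinges about 204 mm above the bench.
- carrier: carrier with 15 capped blood tubes, 0.24 to 0.39 kg, 120 x 62 mm. Origin: centre of its round steel handle bar at the top (12 mm thick, 112 mm free length, along own y, level), upright at each end. Tube caps begin 80 mm below the bar, the underside lies 165 mm below. Hung, the bar crosses both sides of the bail; lift it (and your fingers) over the upturned crossbar, then draw it straight out.
- dish: bystander: flat culture dish, 90 mm wide, 16 mm tall, on the bench under the hooks.
- vial: bystander: small jar, 32 mm wide, 55 mm tall, behind the board.
- reagent: bystander: white reagent bottle, 72 mm wide, 170 mm tall.
- tipbox: bystander: closed pipette-tip box, 122 x 84 x 52 mm.
- beaker: bystander: glass beaker, 70 mm wide, 90 mm tall.
- scanner: bystander: hand-held code reader lying on the bench, 130 mm long.
- washjar: bystander: amber jar, 60 mm wide, 75 mm tall.

How it is judged:
By the outcome, as a careful person would: the job done as asked, in the order asked, and still so for the second after the job is handed in, with the robot touching nothing.
It also fails if it takes over 72 s, if anything falls off the work surface, if the arm or the gripper's body presses on something with over 40 N, if the wrist force passes 120 N, or if a joint passes its speed limit or range.

## Working session

There is one attempt and no reset: what is moved stays moved. The work goes in short steps, Python scripts to look and compute and a tool call to move; the robot and the scene stay as the last step left them, time stands still between calls to the robot, and variables do not carry over. Pictures are saved under pics/ and viewed, at most 10 in all, crops included, and the job is handed in when it is done.

Besides the shell and the picture viewer there is one more tool, called after "Call:" in YAML: its name, and indented under it one key for each argument. send_rows: Moves the arm, as the interface text tells. Its arguments: {"type":"object","properties":{"targets":{"type":"string"},"newtons":{"type":"number"}},"required":["targets"]}

```bash
mkdir -p pics; ls; python3 - <<'E'
from workcell import bot,camera,camera_model
import cv2,numpy as np
o=bot.get_obs();print(o,bot.hold_point_z)
for n in("scene","top","wrist"):
    m=camera_model(n);print(n,{k:np.round(v,4).tolist() for k,v in m.items()})
    cv2.imwrite(f"pics/{n}0.png",camera(n))
a=cv2.imread("pics/scene0.png");b=cv2.imread("pics/top0.png")
cv2.imwrite("pics/s1.png",cv2.resize(a,(800,600),interpolation=cv2.INTER_CUBIC));cv2.imwrite("pics/t1.png",cv2.resize(b,(800,600),interpolation=cv2.INTER_CUBIC))
E
```

```text
pics
{'time': 0.0, 'q': array([-7.18487692e+01,  5.00944693e+00,  1.00314723e+01,  9.50987479e+01,
       -1.23882766e-03,  9.00007754e+01]), 'qd': array([ 0.06517648,  0.08032317,  0.02345042,  0.0155999 , -0.11488647,
        0.05005774]), 'joint_efforts': array([-1.91690699e-03, -5.20390534e+01,  4.64798641e+01,  1.66066614e-02,
       -1.09431796e-04, -1.66095055e-05]), 'ee_pos': array([ 0.1712577 , -0.52240121,  0.23057222]), 'tcp_rot': array([-1.79923278e+02,  1.23986485e-03,  1.81504570e+01]), 'wrist_force': array([ 0.0965976 , -0.37538373,  0.00071687]), 'torque': array([ 0.08594031, -0.08098936, -0.02441237]), 'grasp_force': 0.0, 'opening': 0.08559880150635171} 0.0187
scene {'K': [[460.7874, 0.0, 279.0275], [0.0, 460.7874, 212.6303], [0.0, 0.0, 1.0]], 'dist_coeffs': [0.0052, 0.0, 0.0, 0.0, 0.0], 'pose': [[0.2175, 0.6143, -0.7585, 1.4028], [0.9761, -0.1396, 0.1668, -0.2032], [-0.0034, -0.7767, -0.6299, 0.8897], [0.0, 0.0, 0.0, 1.0]]}
top {'K': [[431.9928, 0.0, 280.3165], [0.0, 431.9928, 210.3002], [0.0, 0.0, 1.0]], 'dist_coeffs': [-0.0214, 0.0, 0.0, 0.0, 0.0], 'pose': [[-0.0086, -0.9904, 0.1378, 0.3733], [-1.0, 0.0079, -0.0055, -0.0257], [0.0043, -0.1378, -0.9904, 1.2827], [0.0, 0.0, 0.0, 1.0]]}
wrist {'K': [[329.6647, 0.0, 277.1393], [0.0, 329.6647, 208.9393], [0.0, 0.0, 1.0]], 'dist_coeffs': [0.0172, 0.0, 0.0, 0.0, 0.0], 'T_tool_cam': [[-0.0008, -0.9485, -0.3169, 0.0827], [1.0, -0.0008, -0.0001, -0.0008], [-0.0002, -0.3169, 0.9485, -0.1428], [0.0, 0.0, 0.0, 1.0]]}
```

View pics/s1.png

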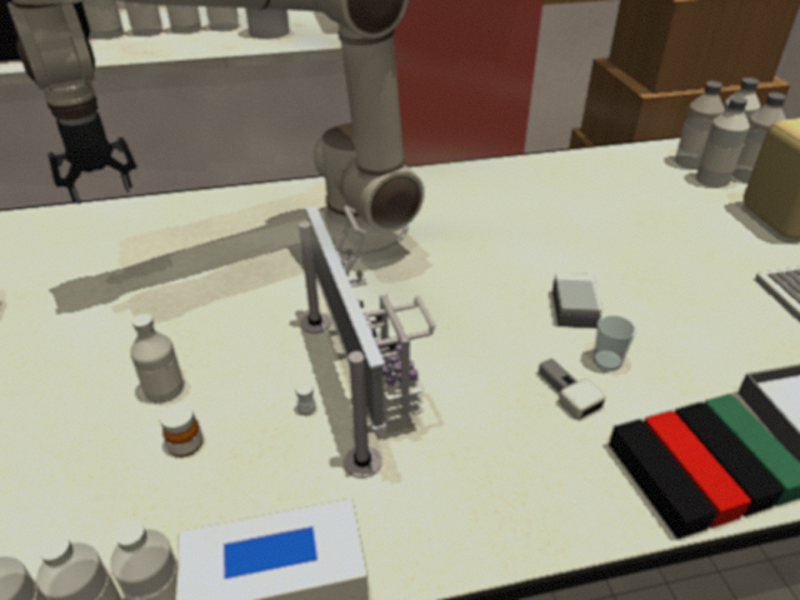

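View pics/t1.png

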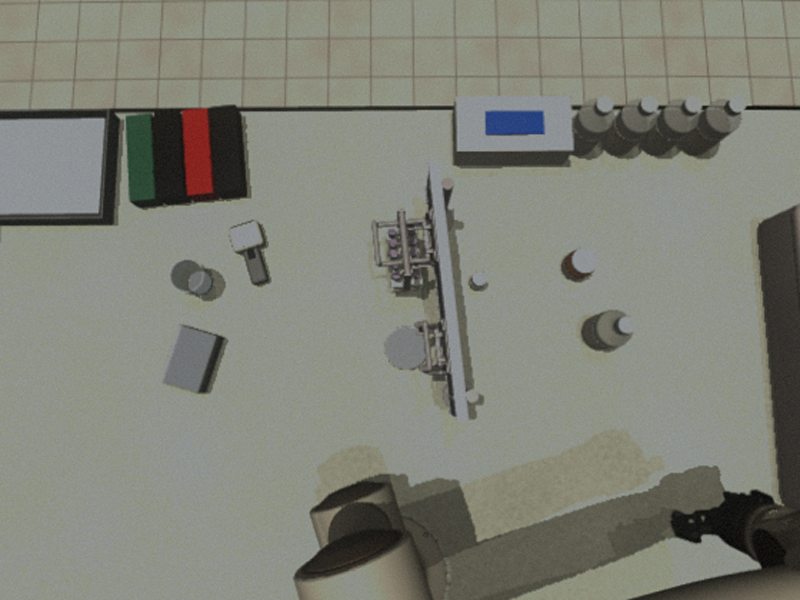

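The top view (800 px scale) shows the board along x from (432,165) to (460,415), with its front facing +y (left). The carrier on hook A is at about (403,250), and folded hook B is at about (435,347) over the dish. I'll enlarge both areas.

```bash
python3 - <<'E'
import cv2,numpy as np
a=cv2.imread("pics/top0.png")[130:270,255:345];b=cv2.imread("pics/scene0.png")[140:300,215:311]
A=cv2.resize(a,None,fx=4.25,fy=4.25,interpolation=cv2.INTER_CUBIC);B=cv2.resize(b,None,fx=3.75,fy=3.75,interpolation=cv2.INTER_CUBIC)
A=cv2.copyMakeBorder(A,0,600-A.shape[0],0,400-A.shape[1],0);B=cv2.copyMakeBorder(B,0,600-B.shape[0],0,400-B.shape[1],0)
cv2.imwrite("pics/c1.png",np.hstack([A,B]))
E
```

```text
(no output)
```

View pics/c1.png

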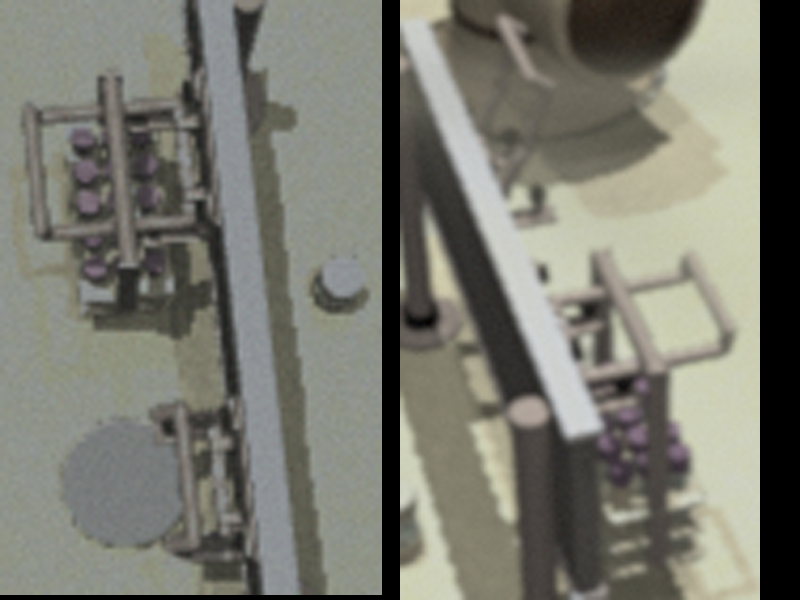

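```bash
cat > h.py <<'E'
from workcell import bot,camera,camera_model
import cv2,numpy as np
from scipy.spatial.transform import Rotation as R
def P(n):
    m=camera_model(n);T=np.linalg.inv(np.array(m["pose"]));return np.array(m["K"]),np.array(m["dist_coeffs"]),T
def tri(pt,ps):
    r=[]
    for n,p in(("top",pt),("scene",ps)):
        K,d,T=P(n);u=cv2.undistortPoints(np.array([[p]],float),K,d)[0,0];r.append((T[:3],u))
    X=cv2.triangulatePoints(r[0][0],r[1][0],r[0][1],r[1][1])[:,0];X=X[:3]/X[3]
    e=max(abs((T@np.r_[X,1])[:2]/(T@np.r_[X,1])[2]-u).max()*440 for T,u in r)
    return X,e
def onz(n,p,z):
    K,d,T=P(n);u=cv2.undistortPoints(np.array([[p]],float),K,d)[0,0];W=np.linalg.inv(T)
    v=W[:3,:3]@np.r_[u,1];c=W[:3,3];return c+v*(z-c[2])/v[2]
E
python3 - <<'E'
from h import *
t=lambda x,y:(x/4.25+255-.4,y/4.25+130-.4)
s=lambda x,y:((x-400)/3.75+215-.4,y/3.75+140-.4)
for n,a,b in[("barLo",(130,262),(602,255)),("barHi",(110,78),(655,365)),("xA lo",(42,234),(692,260)),("xA hi",(30,108),(728,335)),("xB lo",(195,545),(508,22)),("xB hi",(183,408),(545,82))]:
    X,e=tri(t(*a),s(*b));print(n,X.round(4),round(e,2))
f=[onz("top",t(*p),.253) for p in((203,20),(227,250),(262,590))];print(np.round(f,4))
print(onz("scene",s(600,430),.253),onz("top",t(125,483),.016))
E
```

```text
barLo [ 0.5695 -0.0447  0.2174] 0.2
barHi [ 0.6803 -0.035   0.2204] 0.7
xA lo [0.5869 0.008  0.2175] 0.19
xA hi [0.6626 0.0131 0.2191] 0.59
xB lo [ 0.4014 -0.0751  0.2919] 0.54
xB hi [ 0.4761 -0.0666  0.2899] 1.94
[[ 0.7056 -0.0875  0.253 ]
 [ 0.5695 -0.099   0.253 ]
 [ 0.3771 -0.1152  0.253 ]]
[ 0.7586073  -0.08428933  0.253     ] [ 0.45194561 -0.04271858  0.016     ]
```

```bash
cat >> h.py <<'E'
F=np.array([.5695,-.099]);TH=np.radians(4.85);U=np.array([np.cos(TH),np.sin(TH)]);N=np.array([-U[1],U[0]])
def W(s,d,z): return np.r_[F+U*s+N*d,z]
def shift(w,o=None):
    o=o or bot.get_obs();r=R.from_euler('xyz',o["tcp_rot"],degrees=True)
    return (r.inv().apply(np.array(w)-o["ee_pos"])*1000).round(1)
def sdz(p): q=np.array(p[:2])-F;return np.r_[q@U,q@N,p[2]].round(4)
E
python3 - <<'E'
from h import *
print(sdz((.5695+.1108/2,-.03985,.219)),sdz((.4387,-.0708,.291)),sdz((.6247,.0105,.218)))
print(shift(W(-.128,.03,.40)))
E
```

```text
[0.0602 0.0543 0.219 ] [-0.1279  0.0392  0.291 ] [0.0643 0.1044 0.218 ]
[ 392.7 -337.2 -168.9]
```

Call:
send_rows:
  targets: "0 0 -50 0 0; 0 0 -100 0 0; 30 -25 -130 0 0; 65 -56 -169 0 60; 100 -86 -169 0 120; 135 -116 -169 2 200; 170 -146 -169 4 255; 205 -176 -169 6 255; 240 -206 -169 8 255; 275 -236 -169 10 255; 310 -266 -169 12 255; 350 -300 -169 13.3 255; 380 -326 -169 13.3 255; 393 -337 -169 13.3 255; 393 -337 -169 13.3 255"

```text
time: 2.02
ee_pos: [0.44, -0.0796, 0.4]
tcp_rot: [-180.0, 0.0, 4.9]
wrist_force: [0.3, 0.2, -0.2]
opening: -0.0
grasp_force: 0.0
```

```bash
python3 - <<'E'
from h import *
o=bot.get_obs();im=camera("wrist");cv2.imwrite("pics/w1.png",im);print(o["time"],o["ee_pos"],o["tcp_rot"],o["wrist_force"],sdz(o["ee_pos"]))
np.save("w1.npy",np.r_[o["ee_pos"],o["tcp_rot"]])
cv2.imwrite("pics/w1b.png",cv2.resize(im,(800,600),interpolation=cv2.INTER_CUBIC))
E
```

```text
2.025 [ 0.44003177 -0.07958316  0.39998379] [-1.79998101e+02  4.34305894e-02  4.94788315e+00] [ 0.25102696  0.15774392 -0.23557315] [-0.1274  0.0303  0.4   ]
```

View pics/w1b.png

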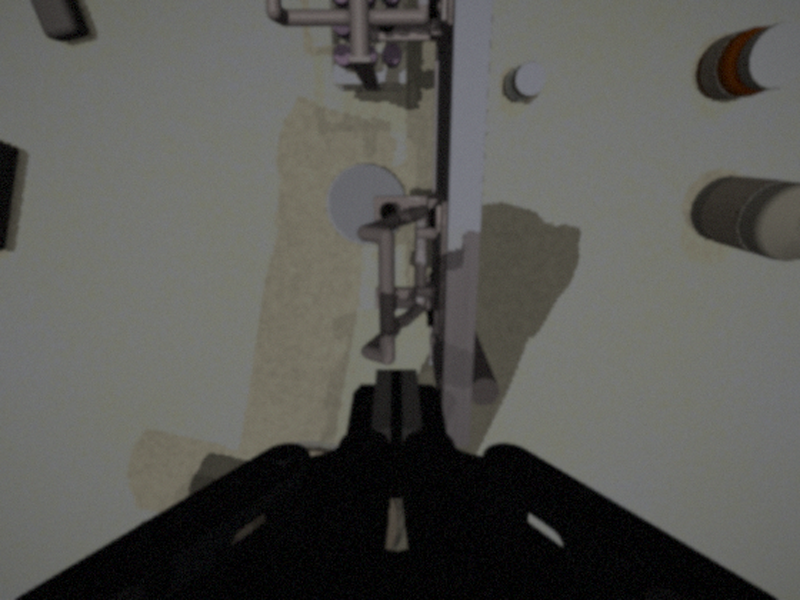

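The wrist view shows crossbar B vertical at column 387, from row 235 to row 348. The shut fingertips are at (396,375) and the board's front edge is at column 440.

```bash
cat >> h.py <<'E'
def wz(p,z,o):
    m=camera_model("wrist");K=np.array(m["K"]);u=cv2.undistortPoints(np.array([[p]],float),K,np.array(m["dist_coeffs"]))[0,0]
    T=np.eye(4);T[:3,:3]=R.from_euler('xyz',o[3:],degrees=True).as_matrix();T[:3,3]=o[:3];T=T@np.array(m["T_tool_cam"])
    v=T[:3,:3]@np.r_[u,1];c=T[:3,3];return c+v*(z-c[2])/v[2]
E
python3 - <<'E'
from h import *
o=np.load("w1.npy")
for p,z in[((387,235),.291),((386,345),.291),((445,60),.253),((443,330),.253),((358,62),.219)]:
    print(p,sdz(wz((p[0]*.7-.15,p[1]*.7-.15),z,o)))
print(shift(W(-.128,.008,.31)))
E
```

```text
(387, 235) [-0.0929  0.0364  0.291 ]
(386, 345) [-0.1575  0.0373  0.291 ]
(445, 60) [-0.0027  0.0045  0.253 ]
(443, 330) [-0.1637  0.0003  0.253 ]
(358, 62) [0.0011 0.0551 0.219 ]
[-0.2 21.7 90.2]
```

Call:
send_rows:
  targets: "0 24 20 0 255; 0 24 60 0 255; 0 24 100 0 255; 0 24 122 0 255; 0 18 123 0 255; 0 12 123 0 255; 0 6 124 0 255; 0 0 125 0 255; 0 -5 127 0 255; 0 -10 130 0 255; 0 -16 133 0 255; 0 -21 136 0 255; 0 -26 140 0 255; 0 -30 145 0 255; 0 -34 149 0 255; 0 -38 154 0 255; 0 -42 160 0 255; 0 -42 160 0 255"

```text
time: 4.32
ee_pos: [0.436, -0.0377, 0.2397]
tcp_rot: [-180.0, 0.1, 4.9]
wrist_force: [0.0, -0.3, 0.7]
opening: -0.0
grasp_force: 0.0
```

Call:
send_rows:
  targets: "0 10 -5 0 255; 0 10 -40 0 255; 0 10 -90 0 255; 0 10 -110 0 255; 0 10 -110 0 255"

```text
time: 4.95
ee_pos: [0.4377, -0.0487, 0.3517]
tcp_rot: [180.0, -0.1, 4.8]
wrist_force: [-0.7, 0.5, -0.3]
opening: 0.0001
grasp_force: 0.0
```

```bash
python3 - <<'E'
from h import *
o=bot.get_obs();im=camera("wrist");print(o["time"],sdz(o["ee_pos"]),o["wrist_force"])
np.save("w2.npy",np.r_[o["ee_pos"],o["tcp_rot"]])
b=camera("scene")[140:300,215:311]
A=cv2.resize(im[0:310,170:400],None,fx=1.9,fy=1.9,interpolation=cv2.INTER_CUBIC);B=cv2.resize(b,None,fx=3.68,fy=3.68,interpolation=cv2.INTER_CUBIC)
print(A.shape,B.shape)
cv2.imwrite("pics/w2.png",np.hstack([A,B]) if A.shape[0]==B.shape[0] else np.hstack([A[:588],B[:588]]))
E
```

```text
4.95 [-0.1271  0.0613  0.3517] [-0.65392006  0.50135806 -0.34367768]
(589, 437, 3) (589, 353, 3)
```

View pics/w2.png

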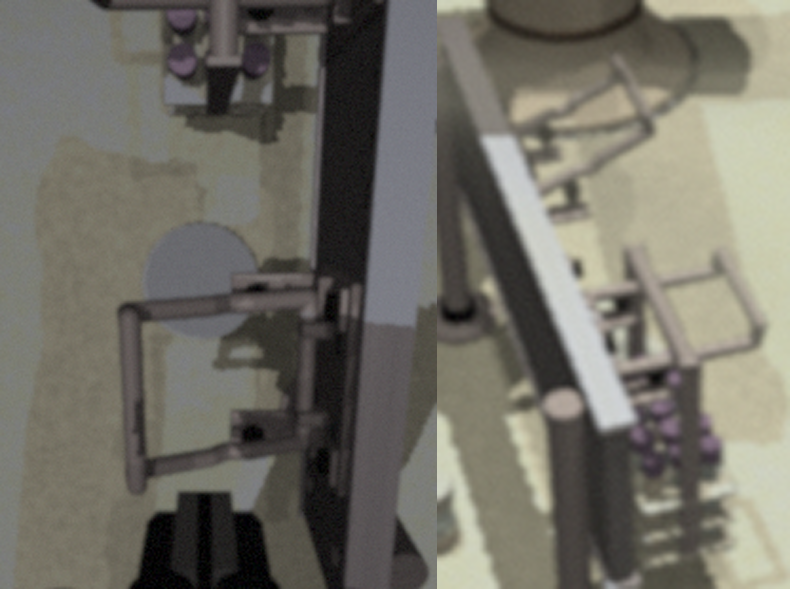

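Hook B is now partly out. Its crossbar ends in the wrist crop are (128,312) and (137,485); in the scene crop they are (620,62) and (650,130).

```bash
python3 - <<'E'
from h import *
o=np.load("w2.npy")
for z in(.25,.26):
  for p in((128,315),(137,482)): print(z,sdz(wz((p[0]/1.9+170,p[1]/1.9),z,o)))
for p in((622,65),(652,128)): print(sdz(onz("scene",((p[0]-437)/3.68+215,p[1]/3.68+140),.258)))
# d vs theta
for t in(1.0,1.1,1.15,1.2,1.25): print(t,16+90*np.sin(t)-14*np.cos(t),204+90*np.cos(t)+14*np.sin(t))
E
```

```text
0.25 [-0.0919  0.0921  0.25  ]
0.25 [-0.1646  0.0911  0.25  ]
0.26 [-0.09    0.0909  0.26  ]
0.26 [-0.1597  0.0899  0.26  ]
[-0.1454  0.0899  0.258 ]
[-0.0652  0.0874  0.258 ]
1.0 84.16815635055673 264.4078013154431
1.1 89.8583167055711 257.3005539691621
1.15 92.42993045106869 253.54256484322144
1.2 94.81050917437693 249.6607451064418
1.25 96.994102668469 245.66479728655239
```

Call:
send_rows:
  targets: "0 -20 0 0 255; 0 -38 30 0 255; 0 -38 70 0 255; 0 -38 84 0 255; 0 -38 88 0 255; 0 -38 92 0 255; 0 -38 96 0 255; 0 -38 100 0 255; 0 -38 104 0 255; 0 -38 106 0 255; 0 -38 107 0 255; 0 -38 107 0 255"

```text
time: 6.55
ee_pos: [0.4341, -0.0073, 0.2449]
tcp_rot: [-179.6, -0.2, 5.0]
wrist_force: [-2.7, 19.2, 10.6]
opening: 0.0001
grasp_force: 10.3
```

Call:
send_rows:
  targets: "0 -3 -5 0 255; 0 -3 -20 0 255; 0 -3 -45 0 255; 0 -3 -60 0 255; 0 8 -75 0 255; 0 8 -75 0 255"

```text
time: 7.3
ee_pos: [0.435, -0.0188, 0.3196]
tcp_rot: [180.0, -0.1, 4.8]
wrist_force: [0.3, 0.1, 0.2]
opening: 0.0002
grasp_force: 0.0
```

```bash
python3 - <<'E'
from h import *
o=bot.get_obs();im=camera("wrist");print(o["time"],sdz(o["ee_pos"]),o["wrist_force"])
np.save("w3.npy",np.r_[o["ee_pos"],o["tcp_rot"]])
b=camera("scene")[140:300,215:311]
A=cv2.resize(im[0:310,170:400],None,fx=1.9,fy=1.9,interpolation=cv2.INTER_CUBIC);B=cv2.resize(b,None,fx=3.68,fy=3.68,interpolation=cv2.INTER_CUBIC)
cv2.imwrite("pics/w3.png",np.hstack([A[:588],B[:588]]))
E
```

```text
7.3 [-0.1272  0.0913  0.3196] [0.2931838  0.08569254 0.17426596]
```

View pics/w3.png

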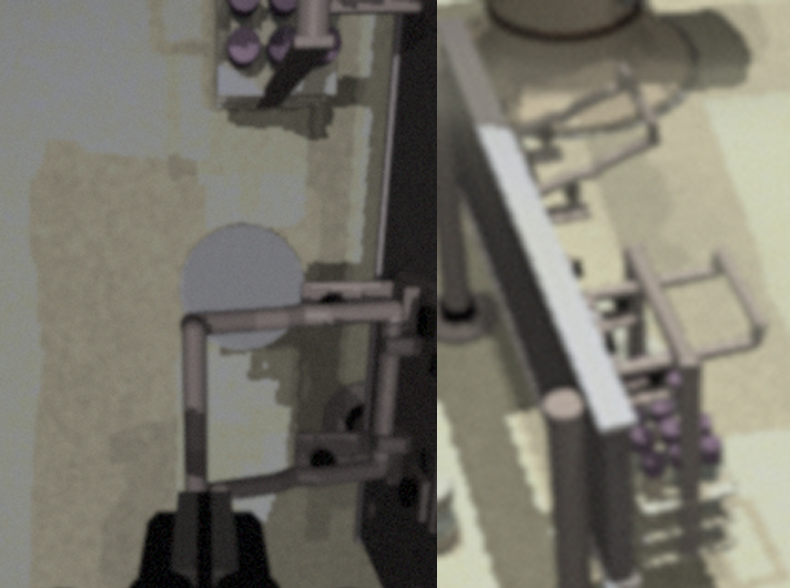

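The crossbar runs in the wrist crop from (193,325) to (197,480). The hook has gone a little lower, and the fingers are now nearly above it.

```bash
python3 - <<'E'
from h import *
o=np.load("w3.npy")
for z in(.245,.255):
  for p in((193,325),(197,480)): print(z,sdz(wz((p[0]/1.9+170,p[1]/1.9),z,o)))
E
```

```text
0.245 [-0.0905  0.096   0.245 ]
0.245 [-0.1507  0.0949  0.245 ]
0.255 [-0.0884  0.0958  0.255 ]
0.255 [-0.1458  0.0948  0.255 ]
```

Call:
send_rows:
  targets: "0 -5 30 0 255; 0 -5 58 0 255; 0 -5 63 0 255; 0 -5 66 0 255; 0 -6 68 0 255; 0 -6.5 70 0 255; 0 -7 72 0 255; 0 -7.5 73 0 255; 0 -7.5 73 0 255"

```text
time: 8.52
ee_pos: [0.434, -0.0106, 0.2455]
tcp_rot: [-180.0, -0.0, 4.9]
wrist_force: [1.3, 1.2, 1.6]
opening: -0.0001
grasp_force: 0.8
```

Call:
send_rows:
  targets: "0 -0.5 1 0 255; 0 -1 2 0 255; 0 -1.3 3 0 255; 0 -1.7 4 0 255"

```text
time: 9.02
ee_pos: [0.4338, -0.0089, 0.2413]
tcp_rot: [-180.0, -0.0, 4.9]
wrist_force: [0.8, 1.3, 2.4]
opening: 0.0003
grasp_force: 1.4
```

Call:
send_rows:
  targets: "0 -0.4 1 0 255; 0 -0.7 2 0 255; 0 -1 3 0 255"

```text
time: 9.4
ee_pos: [0.4337, -0.0079, 0.2383]
tcp_rot: [-180.0, -0.0, 4.9]
wrist_force: [-0.1, 4.2, 4.8]
opening: -0.0004
grasp_force: 2.3
```

Call:
send_rows:
  targets: "0 -0.4 1 0 255; 0 -0.7 2 0 255"

```text
time: 9.65
ee_pos: [0.4336, -0.0071, 0.2365]
tcp_rot: [-180.0, -0.0, 4.9]
wrist_force: [-0.2, 4.1, 7.1]
opening: 0.0001
grasp_force: 3.1
```

Call:
send_rows:
  targets: "0 1.2 -0.3 0 255; 0 2.5 0 0 255; 0 2.5 0 0 255"

```text
time: 10.02
ee_pos: [0.4338, -0.0098, 0.2364]
tcp_rot: [-180.0, -0.0, 4.8]
wrist_force: [0.0, 3.6, 4.5]
opening: 0.0002
grasp_force: 2.5
```

Call:
send_rows:
  targets: "0 -0.5 0.8 0 255; 0 -0.8 1.5 0 255; 0 -0.8 1.5 0 255"

```text
time: 10.4
ee_pos: [0.4338, -0.0092, 0.235]
tcp_rot: [180.0, -0.0, 4.8]
wrist_force: [-0.7, 2.4, 6.4]
opening: -0.0001
grasp_force: 2.9
```

Call:
send_rows:
  targets: "0 -0.5 0.6 0 255; 0 -0.7 1.2 0 255; 0 -0.7 1.2 0 255"

```text
time: 10.78
ee_pos: [0.4338, -0.0087, 0.234]
tcp_rot: [179.9, -0.0, 4.8]
wrist_force: [-0.7, 1.6, 6.5]
opening: -0.0001
grasp_force: 3.4
```

Call:
send_rows:
  targets: "0 -0.3 0.6 0 255; 0 -0.4 1.2 0 255; 0 -0.4 1.2 0 255"

```text
time: 11.15
ee_pos: [0.4337, -0.0084, 0.2329]
tcp_rot: [179.9, -0.0, 4.8]
wrist_force: [-0.7, 1.7, 8.7]
opening: -0.0001
grasp_force: 4.0
```

```bash
python3 - <<'E'
from h import *
o=bot.get_obs();print(sdz(o["ee_pos"]),o["wrist_force"],shift(W(.0602,.0545,.32)))
E
```

```text
[-0.1276  0.1018  0.2329] [-0.68275837  1.73237113  8.65745462] [187.9  47.3 -86.9]
```

Call:
send_rows:
  targets: "0 0 -5 0 255; 0 0 -25 0 255; 0 0 -60 0 230; 10 3 -87 0 200; 40 10 -87 0 135; 75 20 -87 0 135; 110 28 -87 0 135; 145 37 -87 0 135; 175 45 -87 0 135; 188 47.3 -87 0 135; 188 47.3 -87 0 135; 188 47.3 -87 0 135"

```text
time: 12.65
ee_pos: [0.6245, -0.0393, 0.3193]
tcp_rot: [180.0, 0.0, 4.8]
wrist_force: [-1.0, -0.5, 0.3]
opening: 0.0404
grasp_force: 0.0
```

```bash
python3 - <<'E'
from h import *
o=bot.get_obs();im=camera("wrist");print(o["time"],sdz(o["ee_pos"]),o["tcp_rot"],o["opening"],o["wrist_force"])
np.save("w4.npy",np.r_[o["ee_pos"],o["tcp_rot"]])
s=camera("scene");cv2.imwrite("pics/s4.png",s);b=s[140:300,215:311]
A=cv2.resize(im[0:310,170:400],None,fx=1.9,fy=1.9,interpolation=cv2.INTER_CUBIC);B=cv2.resize(b,None,fx=3.68,fy=3.68,interpolation=cv2.INTER_CUBIC)
cv2.imwrite("pics/w4.png",np.hstack([A[:588],B[:588]]))
E
```

```text
12.65 [0.0599 0.0549 0.3193] [1.79991814e+02 3.40833831e-02 4.84500667e+00] 0.040415032305482525 [-0.99891186 -0.45575305  0.28394001]
```

View pics/w4.png

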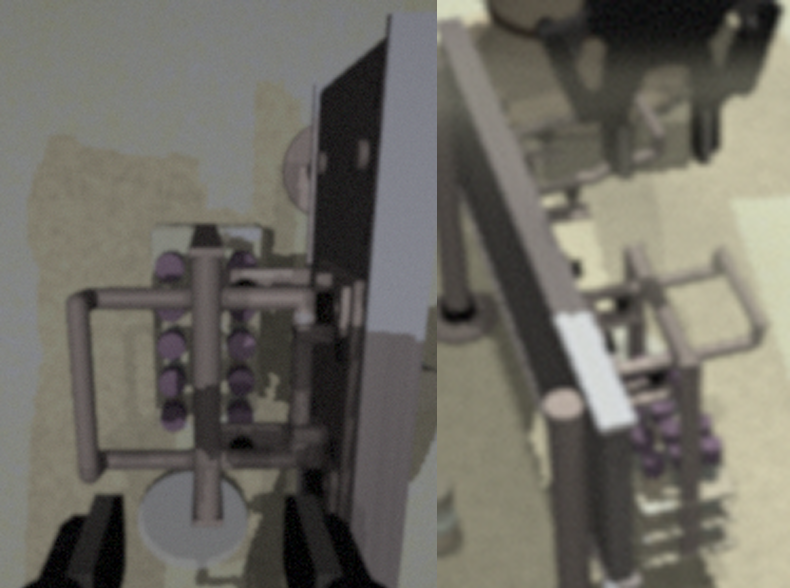

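The carrier bar is vertical at crop column 207, from row 250 to row 520, midway between the open fingers (columns 110 and 305). Crossbar A is at column 80.

```bash
python3 - <<'E'
from h import *
o=np.load("w4.npy")
t=lambda x,y:(x/1.9+170-.2,y/1.9-.2)
for z in(.211,.217):
  for p in((207,250),(207,522),(77,305),(88,465)): print(z,p,sdz(wz(t(*p),z,o)))
E
```

```text
0.211 (207, 250) [0.1193 0.0547 0.211 ]
0.211 (207, 522) [-0.001   0.0546  0.211 ]
0.211 (77, 305) [0.0977 0.107  0.211 ]
0.211 (88, 465) [0.0272 0.1068 0.211 ]
0.217 (207, 250) [0.1198 0.0547 0.217 ]
0.217 (207, 522) [0.0024 0.0547 0.217 ]
0.217 (77, 305) [0.0988 0.1058 0.217 ]
0.217 (88, 465) [0.03   0.1056 0.217 ]
```

Call:
send_rows:
  targets: "0 0 30 0 135; 0 0 70 0 135; 0 0 105 0 135; 0 0 120 0 135; 0 0 125 0 135; 0 0 125 0 180; 0 0 125 0 255; 0 0 125 0 255; 0 0 125 0 255; 0 0 125 0 255"
  newtons: 50

```text
time: 14.0
ee_pos: [0.6255, -0.0394, 0.1951]
tcp_rot: [180.0, -0.1, 4.8]
wrist_force: [2.2, -2.1, 5.4]
opening: 0.0103
grasp_force: 49.0
```

Call:
send_rows:
  targets: "0 0 -2 0 255; 0 0 -5 0 255; 0 0 -10 0 255; 0 0 -16 0 255; 0 0 -23 0 255; 0 0 -30 0 255; 0 0 -37 0 255; 0 0 -43 0 255; 0 0 -46 0 255; 0 0 -46 0 255; 0 0 -46 0 255"

```text
time: 15.38
ee_pos: [0.6249, -0.0392, 0.2401]
tcp_rot: [-180.0, 0.0, 4.8]
wrist_force: [0.3, 0.4, -4.0]
opening: 0.0105
grasp_force: 48.6
```

Call:
send_rows:
  targets: "0 -4 0 0 255; 0 -11 0 0 255; 0 -20 0 0 255; 0 -30 0 0 255; 0 -40 0 0 255; 0 -50 0 0 255; 0 -60 0 0 255; 0 -70 0 0 255; 0 -80 0 0 255; 0 -89 0 0 255; 0 -96 0 0 255; 0 -100 0 0 255; -3 -102 -2 0 255; -10 -102 -4 0 255; -20 -102 -6 0 255; -32 -102 -8 0 255; -45 -102 -10 0 255; -58 -102 -10 0 255; -71 -102 -10 0 255; -84 -102 -10 0 255"

```text
time: 17.88
ee_pos: [0.5322, 0.05, 0.2504]
tcp_rot: [-179.8, 0.0, 5.3]
wrist_force: [0.4, -0.4, -3.7]
opening: 0.0104
grasp_force: 48.7
```

Call:
send_rows:
  targets: "-13 0 0 0 255; -26 0 0 0 255; -39 0 0 0 255; -52 0 0 0 255; -65 0 0 0 255; -77 0 0 0 255; -88 0 0 0 255; -96 0 0 0 255; -101 0 0 0 255; -103 0 0 0 255; -103 0 0 0 255; -103 0 0 0 255"

```text
time: 19.38
ee_pos: [0.4308, 0.0406, 0.2503]
tcp_rot: [-179.8, 0.0, 5.3]
wrist_force: [0.3, -1.2, -3.8]
opening: 0.0104
grasp_force: 48.7
```

```bash
python3 - <<'E'
from h import *
o=bot.get_obs();im=camera("wrist");print(o["time"],sdz(o["ee_pos"]),o["tcp_rot"],o["opening"],o["wrist_force"])
np.save("w5.npy",np.r_[o["ee_pos"],o["tcp_rot"]])
s=camera("scene");cv2.imwrite("pics/s5.png",s);b=s[135:295,215:311]
t=camera("top");cv2.imwrite("pics/t5.png",t);t=t[185:275,250:345]
A=cv2.resize(im[110:310,230:460],None,fx=1.9,fy=1.9,interpolation=cv2.INTER_CUBIC);B=cv2.resize(b,None,fx=3.68,fy=3.68,interpolation=cv2.INTER_CUBIC)
C=cv2.resize(t,None,fx=2.3,fy=2.3,interpolation=cv2.INTER_CUBIC);print(A.shape,C.shape,B.shape)
L=np.zeros((588,437,3),np.uint8);L[:380]=A[:380];L[381:381+C.shape[0],:C.shape[1]]=C[:588-381]
cv2.imwrite("pics/w5.png",np.hstack([L,B[:588]]))
E
```

```text
19.375 [-0.1264  0.1508  0.2503] [-1.79773141e+02  9.61923056e-03  5.30626910e+00] 0.010402183125562084 [ 0.25904339 -1.16498266 -3.82554615]
(380, 437, 3) (207, 218, 3) (589, 353, 3)
```

View pics/w5.png

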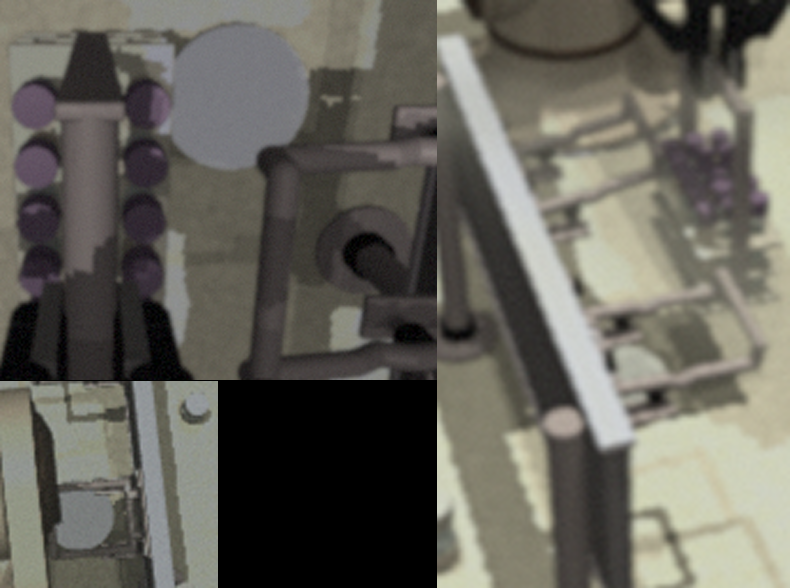

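The carrier hangs level in the gripper. In the wrist crop the bail B crossbar runs from (280,160) to (262,368). In the scene crop its near corner is about (662,172) and its far corner about (630,100).

```bash
python3 - <<'E'
from h import *
o=np.load("w5.npy")
t=lambda x,y:(x/1.9+230-.2,y/1.9+110-.2)
for z in(.226,.234):
  for p in((278,158),(262,366)): print(z,p,sdz(wz(t(*p),z,o)))
for p in((630,100),(662,172)): print(sdz(onz("scene",((p[0]-437)/3.68+215,p[1]/3.68+135),.231)))
for t in(1.3,1.36,1.4,1.45,1.5): print(t,16+90*np.sin(t)-14*np.cos(t),204+90*np.cos(t)+14*np.sin(t),16+40*np.sin(t)-7*np.cos(t),204+40*np.cos(t)+7*np.sin(t))
print(shift(W(-.1270,.075,.25)),bot.get_obs()["q"])
E
```

```text
0.226 (278, 158) [-0.0904  0.1004  0.226 ]
0.226 (262, 366) [-0.1572  0.0986  0.226 ]
0.234 (278, 158) [-0.0882  0.1029  0.234 ]
0.234 (262, 366) [-0.1518  0.1012  0.234 ]
[-0.1638  0.1006  0.231 ]
[-0.072   0.0961  0.231 ]
1.3 98.97525308680315 241.56470917205357 52.66983561631561 221.44486044290383
1.36 101.07847289669859 236.52158436432217 53.64991343617272 219.214598852704
1.4 102.31093569835804 233.09333908086012 54.22821919923672 217.69683382592885
1.45 103.65713042223983 228.74323111758923 54.865000255931974 215.76910171195777
1.5 104.78422797101706 224.33127796255005 55.40463905248826 213.8119529729365
[-1.1 75.8 -0. ] [  5.23348688 -10.46323441  -2.63054299  97.84710229   0.22682291
 179.92930504]
```

Call:
send_rows:
  targets: "0 4 0 0 255; 0 11 0 0 255; -0.5 20 0 0 255; -1 30 0 0 255; -1 40 0 0 255; -1 50 0 0 255; -1 60 0 0 255; -1 69 0 0 255; -1 76 1 0 255; -1 82 4 0 255; -1 87 8 0 255; -1 91 13 0 255; -1 94 19 0 255; -1 96 25 0 255; -1 96.5 30 0 255; -1 96.5 34 0 255; -1 96.5 38 0 255; -1 96.5 38 0 255; -1 96.5 38 0 255"

```text
time: 21.9
ee_pos: [0.4386, -0.0554, 0.2122]
tcp_rot: [-179.8, -0.0, 5.3]
wrist_force: [0.5, -0.5, -2.0]
opening: 0.0102
grasp_force: 48.8
```

Call:
send_rows:
  targets: "0 0 0 0 255; 0 0 0 0 255"

```text
time: 22.15
ee_pos: [0.4386, -0.0554, 0.2121]
tcp_rot: [-179.8, -0.0, 5.3]
wrist_force: [-1.3, 0.1, -2.9]
opening: 0.0102
grasp_force: 48.8
```

```bash
python3 - <<'E'
from h import *
o=bot.get_obs();print(o["time"],sdz(o["ee_pos"]),o["wrist_force"],o["torque"])
s=camera("scene");im=camera("wrist")
B=cv2.resize(s[135:255,225:325],None,fx=4.8,fy=4.8,interpolation=cv2.INTER_CUBIC)
A=cv2.resize(im[60:300,200:360],None,fx=2,fy=2,interpolation=cv2.INTER_CUBIC)
A=cv2.copyMakeBorder(A,0,B.shape[0]-A.shape[0],0,0,0)
cv2.imwrite("pics/w6.png",np.hstack([A,B]))
E
```

```text
22.15 [-0.1268  0.0545  0.2121] [-1.2749747   0.07334928 -2.91799626] [ 0.00119655 -0.00988965  0.01309499]
```

View pics/w6.png

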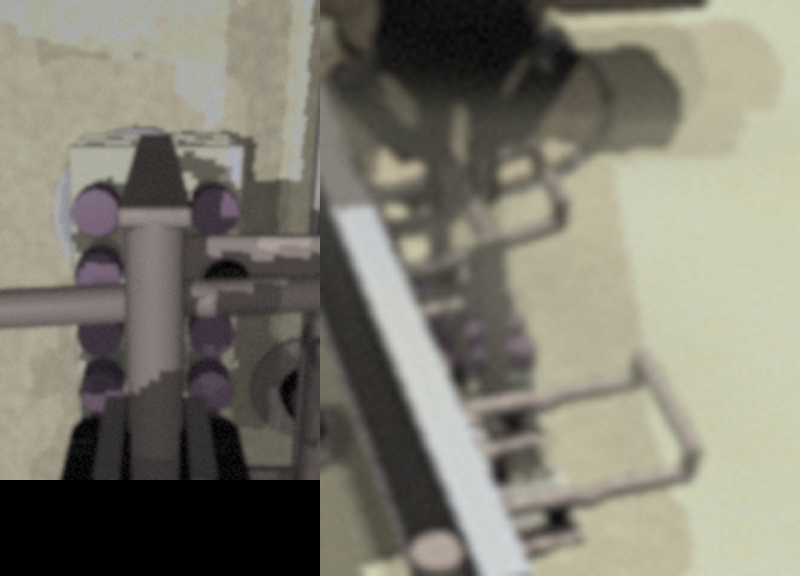

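The bar now lies across both bail sides, just over the dip, and the carrier is upright. I'll lower it onto the seat.

Call:
send_rows:
  targets: "0 0 2 0 255; 0 0 4 0 255; 0 0 6 0 255; 0 0 8 0 255; 0 0 9 0 255; 0 0 9 0 255"

```text
time: 23.0
ee_pos: [0.4385, -0.0554, 0.2029]
tcp_rot: [-179.8, 0.0, 5.3]
wrist_force: [-0.5, 0.1, -4.3]
opening: 0.0099
grasp_force: 48.8
```

Call:
send_rows:
  targets: "0 0 1.5 0 255; 0 0 3 0 255; 0 0 3 0 255"

```text
time: 23.38
ee_pos: [0.4388, -0.0555, 0.201]
tcp_rot: [-179.8, -0.1, 5.3]
wrist_force: [-1.2, -0.5, 4.3]
opening: 0.0102
grasp_force: 49.7
```

Call:
send_rows:
  targets: "0 0 -0.8 0 255; 0 0 -0.8 0 235; 0 0 -0.8 0 215; 0 0 -0.8 0 190; 0 0 -0.8 0 175; 0 0 -0.8 0 175; 0 0 -0.8 0 175"

```text
time: 24.25
ee_pos: [0.4385, -0.0554, 0.2008]
tcp_rot: [-179.8, 0.0, 5.3]
wrist_force: [-0.7, 0.6, 0.5]
opening: 0.0267
grasp_force: 0.0
```

Call:
send_rows:
  targets: "0 0 -4 0 175; 0 0 -12 0 175; 0 0 -25 0 175; 0 0 -45 0 175; 0 0 -75 0 175; 0 0 -105 0 175; 0 0 -110 0 175; 0 0 -110 0 175"

```text
time: 25.25
ee_pos: [0.4387, -0.0558, 0.3108]
tcp_rot: [-179.8, -0.0, 5.3]
wrist_force: [-0.5, -0.6, -0.5]
opening: 0.0265
grasp_force: 0.0
```

```bash
python3 - <<'E'
from h import *
o=bot.get_obs();print(o["time"],sdz(o["ee_pos"]),o["wrist_force"],o["opening"])
s=camera("scene");im=camera("wrist");np.save("w7.npy",np.r_[o["ee_pos"],o["tcp_rot"]])
B=cv2.resize(s[135:255,225:325],None,fx=4.8,fy=4.8,interpolation=cv2.INTER_CUBIC)
A=cv2.resize(im[60:300,200:360],None,fx=2,fy=2,interpolation=cv2.INTER_CUBIC)
A=cv2.copyMakeBorder(A,0,B.shape[0]-A.shape[0],0,0,0)
cv2.imwrite("pics/w7.png",np.hstack([A,B]))
print(shift(W(.064,.106,.30)))
E
```

```text
25.25 [-0.1266  0.0541  0.3108] [-0.46886972 -0.64570634 -0.50697763] 0.026530707475085027
[191.4 -50.3   9.9]
```

View pics/w7.png

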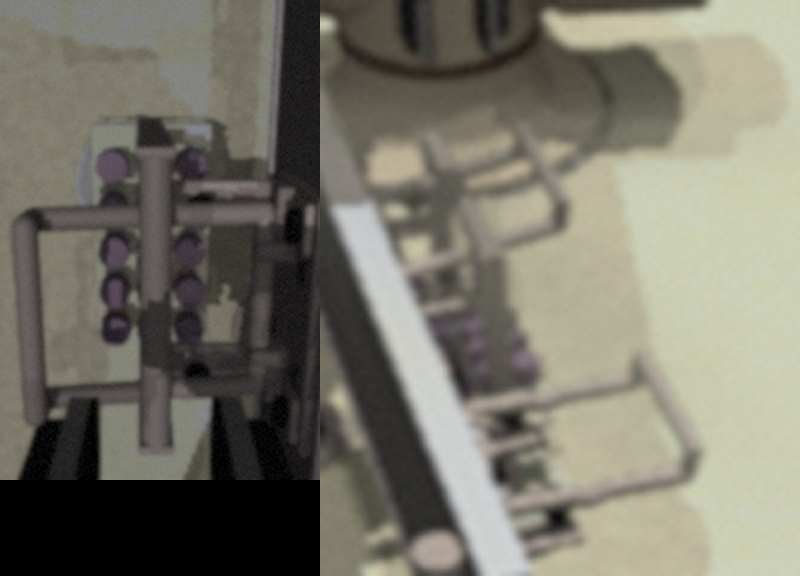

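The carrier is hung in seat B with its bar across both dips, and it is upright and clear of the gripper. Next is hook A: grip its crossbar and swing it up along the arc.

Call:
send_rows:
  targets: "15 -4 0 0 175; 45 -12 0 0 175; 85 -22 0 0 175; 125 -32 0 0 175; 160 -42 0 0 175; 185 -49 0 0 175; 191 -50.3 10 0 175; 191 -50.3 40 0 175; 191 -50.3 75 0 175; 191 -50.3 100 0 175; 191 -50.3 110 0 175; 191 -50.3 110 0 175"
  newtons: 25

```text
time: 26.85
ee_pos: [0.6236, 0.0123, 0.2007]
tcp_rot: [-179.8, 0.0, 5.3]
wrist_force: [-0.3, -0.3, 1.6]
opening: 0.0266
grasp_force: 0.0
```

```bash
python3 - <<'E'
from h import *
o=bot.get_obs();print(o["time"],sdz(o["ee_pos"]),o["tcp_rot"],o["wrist_force"])
f=lambda t:np.array([16+90*np.sin(t)-14*np.cos(t),204+90*np.cos(t)+14*np.sin(t)])
for t in np.arange(1.55,.3,-.1): print(round(t,2),(f(1.55)-f(t)).round(1))
E
```

```text
26.85 [0.0633 0.1063 0.2007] [-1.79771120e+02  4.71568066e-02  5.30216968e+00] [-0.27075116 -0.34208932  1.60008348]
1.55 [0. 0.]
1.45 [ 2.  -8.9]
1.35 [  4.9 -17.5]
1.25 [  8.7 -25.8]
1.15 [ 13.3 -33.7]
1.05 [ 18.6 -41.1]
0.95 [ 24.6 -47.9]
0.85 [ 31.3 -54. ]
0.75 [ 38.6 -59.5]
0.65 [ 46.4 -64.3]
0.55 [ 54.6 -68.2]
0.45 [ 63.1 -71.3]
0.35 [ 72.  -73.5]
```

Call:
send_rows:
  targets: "0 0 0 0 230; 0 0 0 0 255; 0 0 0 0 255; 0 0 0 0 255; 0.1 0.8 -4.5 0 255; 0.2 2 -9 0 255; 0.3 4.9 -17.5 0 255"

```text
time: 27.72
ee_pos: [0.6248, 0.0069, 0.2186]
tcp_rot: [-179.8, 0.0, 5.3]
wrist_force: [-0.5, -2.6, -5.1]
opening: 0.0084
grasp_force: 25.1
```

```bash
python3 - <<'E'
from h import *
o=bot.get_obs();print(o["time"],sdz(o["ee_pos"]),o["wrist_force"],o["opening"],o["grasp_force"])
E
```

```text
27.725 [0.0641 0.1009 0.2186] [-0.50450377 -2.61958753 -5.07848612] 0.008365624211086038 25.082470178604126
```

Call:
send_rows:
  targets: "0 3.8 -8.3 0 255; 0 8.4 -16.2 0 255; 0 13.7 -23.6 0 255; 0 19.7 -30.4 0 255; 0 26.4 -36.5 0 255; 0 33.7 -42 0 255; 0 41.5 -46.8 0 255; 0 49.7 -50.7 0 255; 0 54 -52.3 0 255; 0 54 -52.3 0 255"

```text
time: 28.98
ee_pos: [0.63, -0.0447, 0.2764]
tcp_rot: [-179.6, -0.5, 5.4]
wrist_force: [-6.9, 9.8, 22.2]
opening: 0.0077
grasp_force: 27.1
```

```bash
python3 - <<'E'
from h import *
o=bot.get_obs();print(o["time"],sdz(o["ee_pos"]),o["wrist_force"],o["opening"],o["grasp_force"])
E
```

```text
28.975 [0.0648 0.049  0.2764] [-6.90542419  9.8454292  22.22337994] 0.007682580506305196 27.125295996665955
```

Call:
send_rows:
  targets: "0 -1 -3 0 255; 0 -2 -6 0 255; 0 -2 -6 0 235; 0 -2 -6 0 200; 0 -2 -6 0 175; 0 -2 -6 0 175; 0 -2 -6 0 175"

```text
time: 29.85
ee_pos: [0.6297, -0.0446, 0.2766]
tcp_rot: [-179.8, -0.0, 5.3]
wrist_force: [0.5, -0.3, -0.3]
opening: 0.0273
grasp_force: 0.0
```

Call:
send_rows:
  targets: "0 0 -10 0 175; 0 0 -30 0 175; 0 0 -60 0 255; 0 -15 -70 0 255; 0 -30 -70 0 255; 0 -40 -70 0 255; 0 -40 -70 0 255; 0 -40 -70 0 255"

```text
time: 30.85
ee_pos: [0.6258, -0.005, 0.3463]
tcp_rot: [-179.8, 0.0, 5.3]
wrist_force: [-0.6, 0.4, -0.4]
opening: 0.0
grasp_force: 0.0
```

```bash
python3 - <<'E'
from h import *
o=bot.get_obs();im=camera("wrist");print(o["time"],sdz(o["ee_pos"]),o["wrist_force"],o["opening"],o["q"])
np.save("w8.npy",np.r_[o["ee_pos"],o["tcp_rot"]]);cv2.imwrite("pics/w8.png",im);s=camera("scene");cv2.imwrite("pics/s8.png",s)
# expected pixel of crossbar ends for thetas, compare with darkness/edges
m=camera_model("wrist");T=np.eye(4);T[:3,:3]=R.from_euler('xyz',o["tcp_rot"],degrees=True).as_matrix();T[:3,3]=o["ee_pos"];C=np.linalg.inv(T@np.array(m["T_tool_cam"]))
for t in(.3,.4,.5,.6,.7):
    b=(16+90*np.sin(t)-14*np.cos(t))/1e3;z=(204+90*np.cos(t)+14*np.sin(t))/1e3
    print(t,round(b,4),round(z,4),[cv2.projectPoints(W(.064+e,b,z)[None],cv2.Rodrigues(C[:3,:3])[0],C[:3,3],np.array(m["K"]),np.array(m["dist_coeffs"]))[0].ravel().round(0) for e in(-.03,0,.03)])
g=cv2.GaussianBlur(cv2.cvtColor(im,cv2.COLOR_BGR2GRAY),(1,9),0)
for r in(130,160,190,220): print(r,g[r,250:400:3].tolist())
E
```

```text
30.85 [0.0641 0.0889 0.3463] [-0.62100349  0.41365894 -0.4189065 ] 2.5866362205936508e-05 [ -0.55425969  22.1123339   43.93637034 111.89062892   0.21519375
 174.12448771]
0.3 0.0292 0.2941 [array([368., 277.]), array([373., 236.]), array([377., 190.])]
0.4 0.0382 0.2923 [array([354., 276.]), array([358., 234.]), array([362., 189.])]
0.5 0.0469 0.2897 [array([341., 273.]), array([344., 233.]), array([347., 188.])]
0.6 0.0553 0.2862 [array([327., 271.]), array([330., 230.]), array([333., 187.])]
0.7 0.0633 0.2819 [array([315., 268.]), array([317., 228.]), array([319., 185.])]
130 [125, 128, 128, 124, 128, 123, 125, 124, 124, 123, 125, 126, 121, 123, 122, 123, 130, 131, 129, 126, 129, 131, 127, 125, 124, 123, 127, 125, 119, 115, 115, 114, 120, 130, 129, 93, 75, 100, 37, 28, 27, 26, 30, 27, 27, 29, 31, 27, 31, 29]
160 [128, 125, 126, 126, 125, 125, 126, 131, 133, 132, 132, 131, 127, 124, 129, 133, 133, 133, 133, 133, 132, 131, 109, 84, 80, 80, 61, 40, 16, 9, 25, 38, 48, 60, 80, 81, 77, 64, 62, 60, 58, 36, 5, 15, 17, 37, 98, 96, 82, 100]
190 [125, 126, 126, 126, 123, 125, 133, 133, 132, 134, 133, 133, 132, 132, 131, 129, 129, 133, 134, 133, 133, 120, 87, 79, 69, 59, 60, 55, 46, 50, 62, 70, 64, 70, 86, 59, 45, 72, 88, 60, 25, 26, 24, 27, 26, 24, 27, 53, 57, 41]
220 [118, 118, 121, 120, 114, 113, 124, 131, 130, 133, 133, 132, 131, 132, 133, 132, 132, 133, 131, 132, 132, 132, 131, 76, 54, 55, 52, 50, 37, 45, 51, 50, 48, 54, 44, 34, 46, 66, 62, 59, 53, 43, 23, 27, 25, 27, 56, 47, 53, 92]
```

Call:
send_rows:
  targets: "0 0 25 0 255; 0 0 60 0 255; 0 0 75 0 255; 0 5 75 0 255; 0 11 75 0 255; 0 17 75 0 255; 0 23 74 0 255; 0 28 73 0 255; 0 33 72 0 255; 0 38 71 0 255; 0 42 70 0 255; 0 42 70 0 255"

```text
time: 32.45
ee_pos: [0.6298, -0.0472, 0.2764]
tcp_rot: [-179.8, 0.0, 5.3]
wrist_force: [0.8, -0.1, -0.5]
opening: -0.0002
grasp_force: 0.0
```

Call:
send_rows:
  targets: "0 3 0 0 255; 0 6 0 0 255; 0 9 0 0 255"

```text
time: 32.83
ee_pos: [0.6306, -0.0556, 0.2765]
tcp_rot: [-179.8, 0.0, 5.3]
wrist_force: [0.3, 2.9, 1.2]
opening: 0.0001
grasp_force: 1.3
```

Call:
send_rows:
  targets: "0 2 0 0 255; 0 4 0 0 255; 0 6 0 0 255"

```text
time: 33.2
ee_pos: [0.6312, -0.0616, 0.2765]
tcp_rot: [-179.8, 0.0, 5.3]
wrist_force: [0.3, 3.1, 1.7]
opening: -0.0003
grasp_force: 1.3
```

Call:
send_rows:
  targets: "0 1.5 0 0 255; 0 3 0 0 255; 0 3 0 0 255"

```text
time: 33.58
ee_pos: [0.6315, -0.0644, 0.2766]
tcp_rot: [-179.8, -0.0, 5.3]
wrist_force: [-1.3, 4.2, 2.8]
opening: -0.0001
grasp_force: 2.1
```

Call:
send_rows:
  targets: "0 1 0 0 255; 0 2 0 0 255; 0 2 0 0 255"

```text
time: 33.95
ee_pos: [0.6316, -0.0659, 0.2766]
tcp_rot: [-179.7, -0.0, 5.3]
wrist_force: [-0.7, 7.5, 3.4]
opening: -0.0002
grasp_force: 3.5
```

Call:
send_rows:
  targets: "0 0 0 0 255; 0 0 0 0 255"

```text
time: 34.2
ee_pos: [0.6316, -0.0658, 0.2766]
tcp_rot: [-179.7, -0.0, 5.3]
wrist_force: [-0.4, 7.0, 3.3]
opening: -0.0001
grasp_force: 3.5
```

Call:
send_rows:
  targets: "0 0.5 0 0 255; 0 0.5 0 0 255"

```text
time: 34.45
ee_pos: [0.6316, -0.0661, 0.2767]
tcp_rot: [-179.7, -0.0, 5.3]
wrist_force: [-0.1, 8.1, 3.0]
opening: -0.0001
grasp_force: 4.1
```

Call:
send_rows:
  targets: "0 -3 0 0 255; 0 -10 0 0 255; 0 -25 0 0 255; 0 -45 -10 0 255; 0 -60 -40 0 255; 0 -60 -80 0 255; 0 -60 -80 0 255; 0 -60 -80 0 255"

```text
time: 35.45
ee_pos: [0.6264, -0.0067, 0.3565]
tcp_rot: [-179.8, -0.0, 5.3]
wrist_force: [-0.6, -1.0, -0.8]
opening: 0.0002
grasp_force: 0.0
```

```bash
python3 - <<'E'
from h import *
from workcell import ticket
o=bot.get_obs();print(o["time"],sdz(o["ee_pos"]),o["wrist_force"])
print(ticket.job_done())
E
```

```text
35.45 [0.0645 0.0871 0.3565] [-0.62398955 -1.04382336 -0.8267529 ]
the job is handed in; nothing more can be done
None
```

I handed the job in at 35.5 s: hook B pressed onto its stop at about 7.6 N, the carrier hung upright in its seat, and hook A pressed home on its buffer at about 7.5 N; I had no picture views left to check the end state by eye, and two unintended pushes on the hooks reached about 22 N each (a slip on crossbar B, a radial squeeze on crossbar A).

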